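# Unlatch a board clamp and hold its arm up

### The arm

A 6-joint arm with a two-finger parallel gripper is mounted at the origin on the work surface. World frame = base frame: x ahead of the robot, y to its left, z up, the work surface at z = 0. Lengths are in m, angles in degrees, forces in N, time in s.
With the tool pointing down it reaches from about 0.35 to 0.975 m from the base axis. Payload 17.4 kg.
Tool frame: the origin (TCP) lies midway between the tips of the shut fingers; the grasp point (between the pads) lies 19 mm behind it; z points along the fingers, y is the direction in which the jaws open and shut (so a half turn about z gives the same grasp; the last joint's range is limited). The gripper opens to 85 mm and grips with 20 to 120 N. Pads are 22 mm wide; open, the fingers measure 114 mm over their backs; the gripper's body (76 mm by 85 mm) begins 54 mm behind the grasp point. The pads swing forward as they close: fully open they stand 13 mm farther back than shut.
Start: joints at [68.652, 6.646, 82.598, -0, 90.757, -2.166], TCP at [0.222, 0.638, 0.231] pointing down, gripper open.
Joint ranges: [-162.19, 162.19], [-47.58, 125.68], [4.15, 143.07], [-65.23, 245.23], [0.69, 171.88], [-170.13, 170.13]. Speed limits (degrees/s): [108.29, 108.29, 127.2, 180, 180, 180].

### API

Orientations are given as a 3x3 rotation matrix whose columns are the frame's x, y, z axes.
In Python, from cell import robot gives the robot as it stands.
- The arm moves only by the shell command python3 -m creep 'ROWS' [OPENING] [FORCE]. ROWS is JSON, one flat list of numbers, 6 for each row, row after row: the shift along the tool's x, y, z in m, then the turn, a rotation vector about the tool's x, y, z in degrees. In form: [x, y, z, rx, ry, rz, x, y, z, rx, ry, rz, ...]. A call has 1 to 20 rows; each row shifts and turns the pose as measured when the row begins, along the tool's axes as they then stand; what a row does not reach is not made up. A row lasts 1/10 s, in which the tool goes at most 50 mm and 8.59 degrees, less where a joint would pass 70% of its speed; a pose out of reach is approached as far as the arm can. A call is refused whole if a number of a shift passes 0.05 or a number of a turn 8.59, either way. A call with a gripper value outside its range is refused whole. OPENING is the finger opening in m, from 0 to 0.0854, set as the call begins (- or left out, the last holds). The fingers move at their own pace and stop on an object; FORCE is the grip in N (left out, the last holds). Time passes only in rows, so rows that do not move let the fingers close. It gives the time, the measured TCP pose, the force and the opening at its end, in the units of the state.
- robot.get_state(): the state, without advancing time (a new reading comes with each control period).
- robot.snapshot(name): name is "scene" or "top"; returns the picture (420x560x3 uint8, blue, green, red); there is no depth.
- robot.camera_model(name): a dict with "camera_matrix" (3x3 intrinsics, pixels), "camera_from_world" (4x4, takes a point from world to camera coordinates). Camera axes: x right, y up, looking along -z (the intrinsics and any distortion apply to the point x, -y, -z); pixel columns grow to the right and rows downward; lengths in m; the calibration is good to about 2 mm. A picture is of the moment at which its call begins. camera_model takes no time and is no camera call.
- robot.sign_off(): hands the job in, once; it reports no verdict.
The state is a dict: "clock": time; "joints": joint angles; "joint_velocities": joint speeds; "joint_torque": joint torques, N m; "tcp_pos": TCP position; "tool_rot": TCP orientation; "ft_force": force on the tool from outside, world axes, zero at the start; "wrist_torque": the same for the moment, N m; "grip_width": finger opening in m.
Only numpy, scipy, OpenCV 4.12 (cv2) and the standard library are available. Lean on these libraries where they do the work, as an engineer would, in place of code of your own. Each camera call takes 0.05 s, during which the arm holds its last target. There are 200 camera calls.

### The job

Two board clamps are shut on the bench; only one has a circuit board in its nest. On that one, pull the round latch handle sideways, straight out from the arm against its spring, until the coupler is free of the ball stud, then lift the clamp arm until it slopes up at about 40 degrees. Finish while still gripping and holding the arm up there, so that a colleague can take the board out; leave the board in its nest, the other clamp shut and everything else on the bench alone.

Things in the scene. Friction and masses are not known exactly. Their poses are not given: they have to be found in the camera images.
- clamp_a: Board clamp with the circuit board, fixed to the bench, turned by its yaw; the body includes arm and latch. Aluminium base plate 240 (x) x 130 (y) x 12 mm; origin at the centre of its underside, on the bench. A grey arm 26 mm wide runs above it along x from the hinge, near the robot, to a box-shaped coupler 46 x 42 mm (top at z = 82 mm) that covers the ball.
- hinge_a (a point): Middle of clamp_a's hinge axis, at (-100, 0, 66) mm in the clamp's frame; the axis runs along the clamp's y. Does not move.
- ball_a (a point): Centre of clamp_a's steel ball, 26 mm across, at (90, 0, 60) mm in the clamp's frame, hidden in the coupler when shut. It stands on a 28 mm collar, underside at z = 44 mm; the latch plate, inside the coupler's +y side, hooks under this collar and must slide out along +y before the arm can rise.
- handle_a (a point): Grip point of clamp_a's latch handle, on the axis of a round steel bar 14 mm thick along the clamp's y, at (90, 56, 66) mm in the clamp's frame when shut. The bare bar runs from 26 mm inward to 24 mm outward of it; at the outer end is a disc 26 x 6 mm. It moves with latch and arm, 190 mm from the hinge axis; the bar can turn between the finger pads as the arm rises.
- latch_a (a joint): Slide of clamp_a's latch along the clamp's +y, m: 0 shut, 0.016 at its stop; free of the ball from 0.007. Spring: 6 N at 0, growing to 14 N at the stop; it snaps back when let go.
- tongue_a (a joint): Angle of clamp_a's arm above level, rad: 0 shut, stop at 1.2. The arm weighs about 0.5 kg and falls shut if let go.
- board: Green circuit board, 70 x 100 x 2.4 mm with low components, lying loose in clamp_a's nest below the arm, 20 mm above the bench. Origin at the centre of its underside.
- clamp_b: The other board clamp, the same in every way, with an empty nest. Same frame as clamp_a.
- handle_b (a point): Grip point of clamp_b's latch handle, as for clamp_a.
- latch_b (a joint): Slide of clamp_b's latch, m: 0 shut.
- tongue_b (a joint): Angle of clamp_b's arm, rad: 0 shut.
- spool: Bystander: black spool, 36 mm across, 32 mm high, standing between the clamps. Origin under its centre.
- driver: Bystander: screwdriver lying left of the clamps.
- jig_block: Bystander: clear plastic block, 50 x 35 x 50 mm, beyond the clamps. Origin under its centre.
- tape: Bystander: roll of tape, 64 mm across, 18 mm high, beyond the clamps. Origin under its centre.
- flux: Bystander: small jar, 44 mm across, 85 mm high, right of the clamps. Origin under its centre.
- scissors: Bystander: scissors lying right of the clamps.
- parts_tray: Bystander: open grey parts tray, 110 x 80 x 30 mm, left of the clamps. Origin under its centre.
Things that resemble listed ones, but are neither listed nor needed, are in the scene too. Of the things that look like the board, the middle-sized one is meant.

How it is judged (in metres and radians):
On the way, in this order (a step that is already met when the one before it is completed fails the run):
1. the latch of the clamp with the board is pulled clear of the ball while its arm is still down (value of joint latch_a above 0.007 m and value of joint tongue_a below 0.1 rad), for 0.05 s.
2. the arm is lifted off the ball (value of joint tongue_a above 0.5 rad), for 0.1 s.
At the end, for the whole second after the job is handed in: The arm of the clamp with the board stands still between 30 and 50 degrees above level, held there by the fingers (over 1.5 N of contact); the board is still in its nest (its centre within 30 mm of the clamp's origin, of which 20 mm is height) and the other clamp is shut (value of joint tongue_a between 0.52 and 0.88 rad and velocity of joint tongue_a between -0.1 and 0.1 rad/s and contact force between the fingers and clamp_a above 1.5 N and distance between board and clamp_a below 0.03 m and value of joint tongue_b below 0.05 rad and value of joint latch_b below 0.004 m); the arm keeps its last pose, push and grip.
It fails at once if the other clamp's latch is pulled or its arm raised (value of joint latch_b above 0.006 m or value of joint tongue_b above 0.08 rad).
It fails at once if the board is shifted in its nest (distance of board from where it was at the start of the episode above 0.015 m).
It fails at once if a bystander is moved by more than 20 mm (distance of any of spool, driver, jig_block, tape, flux, scissors, parts_tray from where it was at the start of the episode above 0.02 m).
It also fails if it takes over 29 s, if anything falls off the work surface, if the arm or the gripper's body presses on something with over 40 N, if the wrist force passes 120 N, or if a joint passes its speed limit or range.

## Working session

There is one attempt and no reset: what is moved stays moved. The work goes in short steps, Python scripts to look and compute and a shell command to move; the robot and the scene stay as the last step left them, time stands still between calls to the robot, and variables do not carry over. Pictures are saved under pics/ and viewed, about 8 in all and at most 12, crops included, and the job is handed in when it is done.

```bash
mkdir -p pics; ls; python3 - <<'E'
from cell import robot
import cv2
for n in("scene","top"):
    cv2.imwrite(f"pics/{n}0.png",robot.snapshot(n)); m=robot.camera_model(n); print(n,m)
print(robot.get_state())
E
```

```text
pics
scene {'camera_matrix': array([[406.48692921,   0.        , 275.5158831 ],
       [  0.        , 406.48692921, 206.27519826],
       [  0.        ,   0.        ,   1.        ]]), 'camera_from_world': array([[ 0.76175997,  0.64780188, -0.00862968, -0.44377298],
       [-0.50996542,  0.60778497,  0.60871397,  0.23693918],
       [ 0.39957105, -0.45929309,  0.79334282, -1.39641859],
       [ 0.        ,  0.        ,  0.        ,  1.        ]])}
top {'camera_matrix': array([[474.38879327,   0.        , 279.04486497],
       [  0.        , 474.38879327, 214.37214769],
       [  0.        ,   0.        ,   1.        ]]), 'camera_from_world': array([[ 2.73008510e-02, -9.99626661e-01, -1.09597589e-03,
        -3.61558625e-02],
       [ 9.92157579e-01,  2.69630481e-02,  1.22050533e-01,
        -5.74182880e-01],
       [-1.21975416e-01, -4.41946419e-03,  9.92523283e-01,
        -1.21266985e+00],
       [ 0.00000000e+00,  0.00000000e+00,  0.00000000e+00,
         1.00000000e+00]])}
{'clock': 0.1, 'joints': array([ 6.86524799e+01,  6.67348479e+00,  8.26321570e+01, -8.85832243e-04,
        9.07556407e+01, -2.16566032e+00]), 'joint_velocities': array([-0.06903785,  0.00202026, -0.19515035,  0.01341316, -0.14321928,
        0.0747333 ]), 'joint_torque': array([ 2.35164291e-03, -7.33670282e+01, -6.33794546e+01, -1.19283486e-04,
        5.36235355e-03, -3.68211761e-05]), 'tcp_pos': array([0.2217344 , 0.63736664, 0.23060859]), 'tool_rot': array([[-9.44480375e-01,  3.28567619e-01, -3.74954698e-04],
       [ 3.28567832e-01,  9.44479844e-01, -1.00182524e-03],
       [ 2.49698223e-05, -1.06940233e-03, -9.99999428e-01]]), 'ft_force': array([ 0.48279806, -0.53465758, -0.0589505 ]), 'wrist_torque': array([ 0.0137447 ,  0.02213925, -0.02667978]), 'grip_width': 0.08561072492505632}
```

View pics/scene0.png

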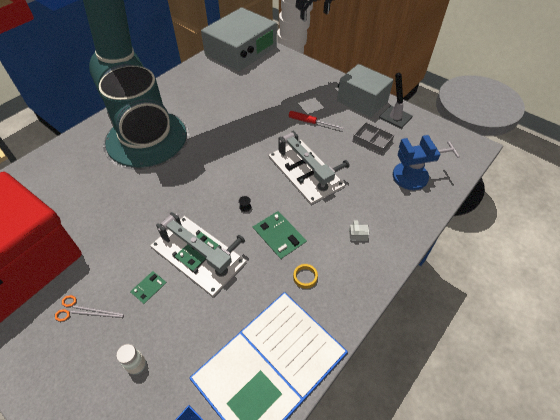

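View pics/top0.png

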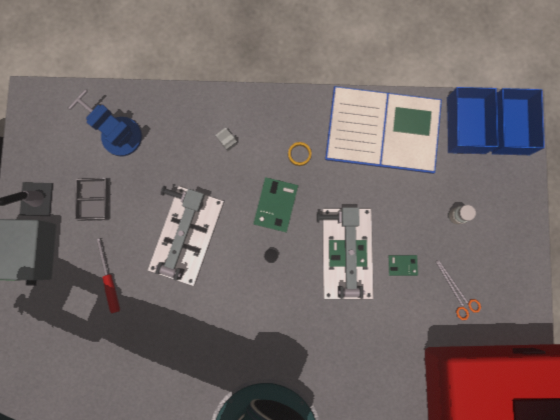

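The top view shows two clamps: the left one at about (186,237) has an empty nest, and the right one at about (348,253) has a green board under its arm. Other green boards lie at (275,204), larger, and (403,265), smaller. The right clamp is the one meant, and I'll confirm that in a crop.

```bash
python3 - <<'E'
import cv2,numpy as np
a=cv2.imread("pics/top0.png")[190:310,300:400]
b=cv2.imread("pics/scene0.png")[200:300,140:260]
cv2.imwrite("pics/crop1.png",np.hstack([cv2.resize(a,(500,600),interpolation=cv2.INTER_CUBIC),cv2.copyMakeBorder(cv2.resize(b,(300,250),interpolation=cv2.INTER_CUBIC),0,350,0,0,0)]))
E
cat > h.py <<'E'
import numpy as np
from cell import robot
def proj(n,P):
    m=robot.camera_model(n);T=m["camera_from_world"];c=np.atleast_2d(P)@T[:3,:3].T+T[:3,3]
    u=(c*[1,-1,-1])@m["camera_matrix"].T
    return u[:,:2]/u[:,2:]
def unproj(n,px,z):
    m=robot.camera_model(n);T=m["camera_from_world"];R=T[:3,:3]
    d=np.c_[np.atleast_2d(px),np.ones(len(np.atleast_2d(px)))]@np.linalg.inv(m["camera_matrix"]).T*[1,-1,-1]@R
    o=-R.T@T[:3,3]
    return o+d*((z-o[2])/d[:,2])[:,None]
E
```

```text
(no output)
```

View pics/crop1.png

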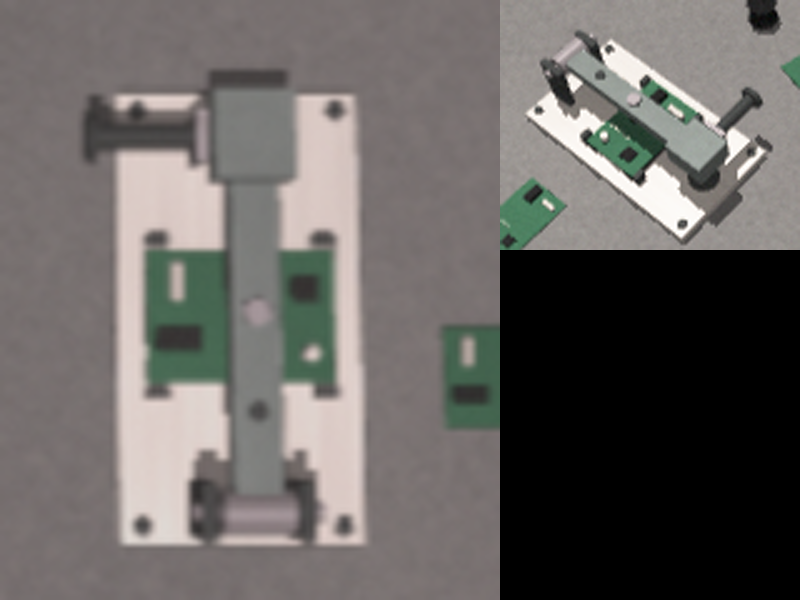

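The crop confirms it: the right clamp has the board in its nest. Plate corners in the crop are (115,95), (357,95), (365,545) and (120,545). The handle bar runs from (112,131) to (192,131) and its disc is at about (97,129).

```bash
python3 - <<'E'
from h import *
from scipy.optimize import least_squares as L
c=np.array([[115,95],[357,95],[365,545],[120,545]])/5+[300,190]-.4
W=unproj("top",c,.012);print(W.round(4),np.linalg.norm(W-np.roll(W,-1,0),axis=1))
loc=np.array([[.12,.065,.012],[.12,-.065,.012],[-.12,-.065,.012],[-.12,.065,.012]])
def T(p,q):
    C,S=np.cos(p[2]),np.sin(p[2]);R=np.array([[C,-S,0],[S,C,0],[0,0,1]]);return q@R.T+[p[0],p[1],0]
s=L(lambda p:(T(p,loc)-W)[:,:2].ravel(),[.6,-.15,0]);p=s.x
print("pose",p[:2],np.degrees(p[2]),"res",s.fun.round(4))
pts=np.array([[.09,.056,.066],[-.1,0,.066],[.09,.083,.066],[.09,0,.082]])
print(T(p,pts).round(4));print("top",proj("top",T(p,pts)),"crop",(proj("top",T(p,pts))-[300,190]+.4)*5,"scene",proj("scene",T(p,pts)))
print("handle from px",unproj("top",np.array([[97,129],[152,131]])/5+[300,190]-.4,.066))
print("spool",unproj("top",[[272,255]],.03), "big board", unproj("top",[[258,227],[290,230],[300,185]],0.))
E
```

```text
[[ 0.5966 -0.1368  0.012 ]
 [ 0.6001 -0.2666  0.012 ]
 [ 0.3621 -0.2717  0.012 ]
 [ 0.3585 -0.1433  0.012 ]] [0.12984344 0.23809377 0.12845202 0.23811621]
pose [ 0.47931949 -0.20458128] 1.4258268170198574 res [ 0.0011  0.0002  0.0008  0.     -0.0011 -0.0009 -0.0008  0.0007]
[[ 0.5679 -0.1464  0.066 ]
 [ 0.3794 -0.2071  0.066 ]
 [ 0.5672 -0.1194  0.066 ]
 [ 0.5693 -0.2023  0.082 ]]
top [[328.04521843 216.95885981]
 [351.09534006 292.07728586]
 [317.50891723 216.93489751]
 [350.83122822 216.27135593]] crop [[142.22609217 136.79429904]
 [257.47670028 512.38642929]
 [ 89.54458617 136.67448753]
 [256.15614109 133.35677963]] scene [[234.26317262 245.55217588]
 [168.27681317 221.90499443]
 [241.24799577 238.67725493]
 [218.46281649 257.11658435]]
handle from px [[ 0.5712922  -0.12311983  0.066     ]
 [ 0.57102547 -0.15132406  0.066     ]]
spool [[ 0.46813297 -0.00499608  0.03      ]] big board [[ 0.54344029  0.03543783  0.        ]
 [ 0.53767269 -0.05100967  0.        ]
 [ 0.66145732 -0.07524202  0.        ]]
```

```bash
python3 -m creep '[-0.0324,-0.0349,0,0,0,0,-0.0324,-0.0349,0,0,0,0,-0.0324,-0.0349,0,0,0,0,-0.0324,-0.0349,0,0,0,0,-0.0324,-0.0349,0,0,0,0,-0.0324,-0.0349,0,0,0,0,-0.0324,-0.0349,0,0,0,0,-0.0324,-0.0349,0,0,0,0,-0.0324,-0.0349,0,0,0,0,-0.0324,-0.0349,0,0,0,0,-0.0324,-0.0349,0,0,0,0,-0.0324,-0.0349,0,0,0,0,-0.0324,-0.0349,0,0,0,0,-0.0324,-0.0349,0,0,0,0,-0.0324,-0.0349,0,0,0,0,-0.0324,-0.0349,0,0,0,0,-0.0324,-0.0349,0,0,0,0,-0.0324,-0.0349,0,0,0,0]' 0.06
python3 -m creep '[0,0,0,0,0,7.7,0,0,0,0,0,7.7,0,0,0,0,0,7.7,0,0,0,0,0,7.7,0,0,0,0,0,7.7,0,0,0,0,0,7.7,0,0,0,0,0,7.7,0,0,0,0,0,7.7,0,0,0,0,0,7.7,0,0,0,0,0,0]'
```

```text
clock: 1.9
tcp_pos: [0.5734, -0.1758, 0.2275]
tool_rot: [[-0.947, 0.322, -0.002], [0.322, 0.947, -0.005], [0.0, -0.006, -1.0]]
ft_force: [0.5, 0.7, 0.6]
grip_width: 0.0598
clock: 2.9
tcp_pos: [0.5733, -0.1826, 0.2213]
tool_rot: [[0.02, 1.0, -0.011], [1.0, -0.02, -0.003], [-0.003, -0.011, -1.0]]
ft_force: [0.2, 0.7, -0.1]
grip_width: 0.0599
```

```bash
python3 -m creep '[0.018,-0.0015,0.045,-0.6,0,-2.5,0.018,-0.0015,0.045,0,0,0,0,0,0,0,0,0,0,0,0,0,0,0]'; python3 - <<'E'
from cell import robot
import cv2,numpy as np
a=robot.snapshot("top")[170:290,280:400]; b=robot.snapshot("scene")[180:280,160:280]
cv2.imwrite("pics/c2.png",np.hstack([cv2.resize(a,(400,400),interpolation=3),cv2.resize(b,(400,400),interpolation=3)]))
E
```

```text
clock: 3.3
tcp_pos: [0.5699, -0.1466, 0.1302]
tool_rot: [[-0.04, 0.999, 0.001], [0.999, 0.04, -0.004], [-0.004, 0.001, -1.0]]
ft_force: [0.2, -0.1, 0.8]
grip_width: 0.06
```

View pics/c2.png

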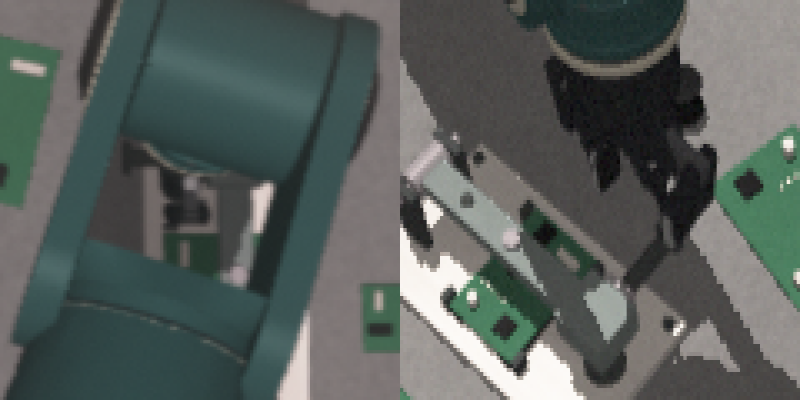

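The scene crop shows the open jaws above the bar, which lies at crop (650,260). The top view is blocked by the wrist. The pose agrees with the fit, so I'm lowering and watching the force.

```bash
python3 -m creep '[0.001,0,0.03,0,0,-0,0.001,0,0.03,0,0,0,0,0,0.022,0,0,0,0,0,0,0,0,0]'; python3 - <<'E'
from cell import robot
import cv2,numpy as np
b=robot.snapshot("scene")[180:280,160:280]
cv2.imwrite("pics/c3.png",cv2.resize(b,(720,600),interpolation=3))
E
```

```text
clock: 3.8
tcp_pos: [0.5749, -0.149, 0.0555]
tool_rot: [[-0.04, 0.999, 0.014], [0.999, 0.04, -0.008], [-0.008, 0.013, -1.0]]
ft_force: [-0.8, -0.3, -0.1]
grip_width: 0.0602
```

View pics/c3.png

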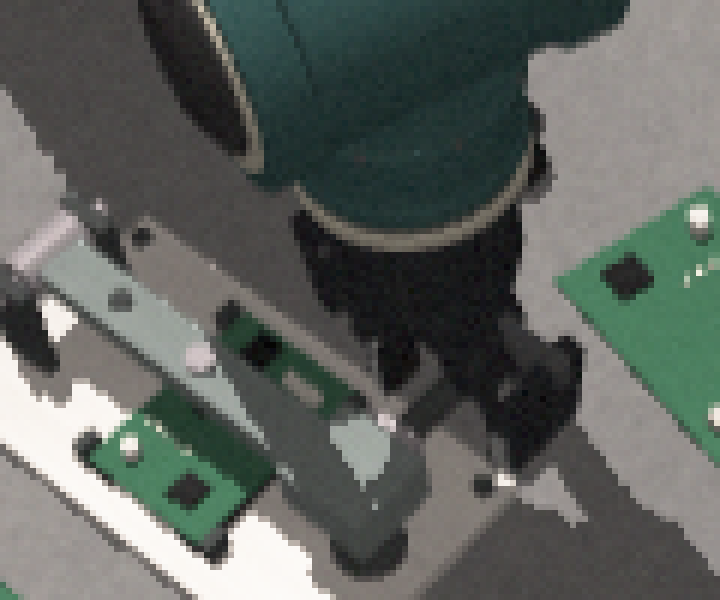

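The fingers straddle the bar (near finger at about (540,400), bar at about (430,400)). I'll correct the small drift, then close gently.

```bash
python3 -m creep '[0.005,-0.004,0.0085,0.8,0,0.8,0,0,0,0,0,0]'; python3 -m creep '[0,0,0,0,0,0,0,0,0,0,0,0,0,0,0,0,0,0,0,0,0,0,0,0,0,0,0,0,0,0,0,0,0,0,0,0]' 0 25
```

```text
clock: 4.05
tcp_pos: [0.573, -0.1452, 0.0522]
tool_rot: [[-0.024, 1.0, 0.005], [1.0, 0.024, -0.01], [-0.01, 0.004, -1.0]]
ft_force: [-0.2, -0.1, 0.6]
grip_width: 0.0601
clock: 4.65
tcp_pos: [0.5649, -0.1455, 0.0554]
tool_rot: [[-0.025, 1.0, -0.016], [1.0, 0.025, -0.01], [-0.01, -0.016, -1.0]]
ft_force: [4.1, 0.7, -3.0]
grip_width: 0.0129
```

```bash
python3 -m creep '[0,0,0,0,0,0,0,0.001,0,-0.9,0,0,0.002,0,0.008,0,0,0,0,0,0,0,0,0]' 0.026; python3 -m creep '[0,0,0.004,0,0,0]'
```

```text
clock: 5.05
tcp_pos: [0.5667, -0.1435, 0.0475]
tool_rot: [[-0.025, 1.0, 0.004], [1.0, 0.025, -0.01], [-0.01, 0.003, -1.0]]
ft_force: [0.0, -0.5, -1.3]
grip_width: 0.0259
clock: 5.15
tcp_pos: [0.567, -0.1436, 0.0436]
tool_rot: [[-0.025, 1.0, 0.004], [1.0, 0.025, -0.01], [-0.01, 0.004, -1.0]]
ft_force: [-1.1, -0.6, 0.6]
grip_width: 0.0259
```

```bash
python3 -m creep '[0,0,0,0,0,0,0,0,0,0,0,0,0,0,0,0,0,0,0,0,0,0,0,0]' 0 60
```

```text
clock: 5.55
tcp_pos: [0.5652, -0.1434, 0.0427]
tool_rot: [[-0.026, 1.0, -0.001], [1.0, 0.026, -0.01], [-0.01, -0.001, -1.0]]
ft_force: [-1.0, 1.2, 0.5]
grip_width: 0.0124
```

```bash
python3 -m creep '[0.004,0,0,0,0,0,0.004,0,0,0,0,0,0.004,0,0,0,0,0]';  python3 -m creep '[0.0,0,0,0,0,0]'
```

```text
clock: 5.85
tcp_pos: [0.565, -0.1337, 0.0427]
tool_rot: [[-0.025, 1.0, -0.001], [1.0, 0.025, -0.015], [-0.015, -0.001, -1.0]]
ft_force: [-0.9, -11.3, 0.6]
grip_width: 0.0122
clock: 5.95
tcp_pos: [0.565, -0.1344, 0.0427]
tool_rot: [[-0.025, 1.0, -0.001], [1.0, 0.025, -0.017], [-0.017, -0.001, -1.0]]
ft_force: [-1.2, -10.9, -0.3]
grip_width: 0.0122
```

The 11 N of spring force corresponds to a slide of about 10 mm, so the latch is clear. I'll pull slightly further, then lift along the arc.

```bash
python3 -m creep '[0.003,0,0,0,0.5,0,0.001,-0.0005,-0.0133,0,0.1,0,0.001,-0.0014,-0.0132,0,0.1,0,0.001,-0.0023,-0.0131,0,0.1,0]'
```

```text
clock: 6.35
tcp_pos: [0.5611, -0.132, 0.0811]
tool_rot: [[-0.024, 1.0, 0.0], [1.0, 0.024, -0.011], [-0.011, -0.0, -1.0]]
ft_force: [2.8, -10.6, -4.8]
grip_width: 0.0122
```

```bash
python3 -m creep '[0.001,-0.0032,-0.0129,0,0.1,0,0.001,-0.0041,-0.0126,0,0.1,0,0.001,-0.005,-0.0123,0,0.1,0,0.001,-0.0058,-0.0119,0,0.1,0]'
```

```text
clock: 6.75
tcp_pos: [0.5441, -0.1323, 0.1323]
tool_rot: [[-0.022, 1.0, 0.005], [1.0, 0.022, -0.013], [-0.013, 0.004, -1.0]]
ft_force: [4.0, -11.4, -5.8]
grip_width: 0.0127
```

```bash
python3 -m creep '[0.001,-0.0067,-0.0114,0,0.1,0,0.001,-0.0074,-0.011,0,0.1,0,0.001,-0.0082,-0.0104,0,0.1,0,0.0005,0,0,0,0,0]'; python3 -m creep '[0.0003,0,0,0,0,0,0.0003,0,0,0,0,0]'; python3 - <<'E'
from cell import robot
import cv2,numpy as np
s=robot.get_state();print(s["joint_velocities"].round(2))
b=robot.snapshot("scene")
cv2.imwrite("pics/c4.png",cv2.resize(b[130:310,120:360],(800,600),interpolation=3))
E
```

```text
clock: 7.15
tcp_pos: [0.522, -0.1334, 0.1678]
tool_rot: [[-0.019, 1.0, 0.011], [1.0, 0.019, -0.019], [-0.019, 0.01, -1.0]]
ft_force: [-0.4, -10.9, -2.5]
grip_width: 0.012
clock: 7.35
tcp_pos: [0.522, -0.135, 0.1679]
tool_rot: [[-0.017, 1.0, 0.012], [1.0, 0.018, -0.024], [-0.024, 0.011, -1.0]]
ft_force: [1.0, -11.2, -2.5]
grip_width: 0.0118
[-0.11 -0.11  0.28 -1.3  -0.78  0.33]
```

View pics/c4.png

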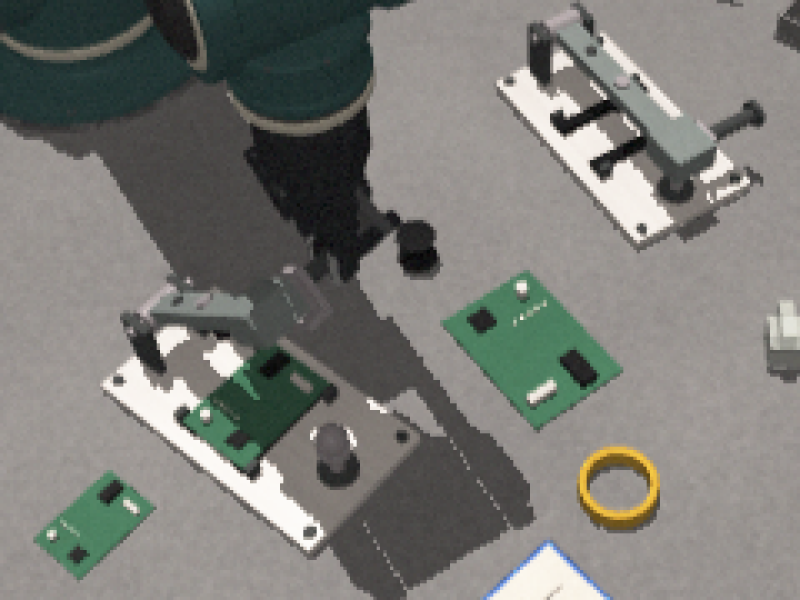

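The crop shows clamp_a's arm raised, with the ball exposed at (333,445), the board still in its nest at (260,410) and the other clamp shut. The TCP rise of 0.125 m gives about 41°, and the wrist feels the spring and the arm's weight. I'm handing in.

```bash
python3 -c "
from cell import robot
s=robot.get_state();print(s['clock'],s['tcp_pos'],s['ft_force'],s['grip_width']);robot.sign_off()"
```

```text
7.4 [ 0.52197553 -0.1350446   0.16778877] [  1.90015551 -10.55370256  -2.92459008] 0.012464496315236703
the job is handed in; nothing more can be done
```

The clamp with the board is open: I pulled its latch sideways by about 10 mm, then raised the arm to about 41° and handed in at 7.4 s while still gripping the handle. The interface gives no verdict.

**Latch:** the slide is estimated from the 11 N spring force, which agrees with the 9–10 mm the tool moved. It needed 7 mm.

**Arm angle:** 41° comes from the tool rising 125 mm on the 190 mm radius.

**Last picture:** the ball stands free, the board is still in its nest and the other clamp is shut. The spool, tape and jig block also look unmoved; the other bystanders were outside that crop.

**Last readings:** the tool was still steady under the arm's weight (about 3 N) and the latch spring (about 10.6 N).

**What disagreed or went wrong:**
- **First grip:** it sat about 8 mm too high on the handle, so I opened the fingers, lowered and gripped again.
- **Finger opening:** it reads about 12.4 mm on the 14 mm bar, so either the reading is offset or the grip is slightly off the bar's axis. The force readings show no sign of slip.
- **Inward creep:** while I waited, the spring drew the tool back by about 1–2 mm. With the arm raised, this does not affect the result.

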